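# Pin the stock tote's hasp ring

## Task

Secure the blue-lidded stock tote: take the curved locking pin (orange handle) and pass its hooked end through the upright steel ring on the lid, turning it so that the curve follows through, until the ring stands round the middle of the curve with the rod there running roughly square through the ring. Leave the pin lying flat on the lid, and leave the straight pin (green handle) where it is.

Things in the scene. Friction and masses are not known exactly. Their poses are not given: they have to be found in the camera images.
- curved_pin_grip (a point): Centre of the orange handle of the curved locking pin: loose, J-shaped, about 160 g, lying flat. Handle: block 60 mm long (its x), 20 wide (its y: grip across this), 44 tall (z up); this point is 22 mm above its underside. A yellow rod runs 32 mm from its -x end, then bends in a half circle whose centre is at x -62, y +55 mm from here; the free tip is at x -62, y +110. The J opens to +x.
- curved_pin_mid (a point): Middle of the half circle of the curved pin's rod (10 mm thick, half circle of 55 mm radius to its centre line), on the rod's centre line, 5 mm above the pin's underside; at x -117, y +55, z -17 mm from the handle's centre, same axes: here the rod runs along y, and the centre of the half circle lies 55 mm off towards +x.
- ring (a point): Centre of the opening of the fixed upright steel ring (arch of 10 mm bar, closed below by the lid): 40 mm wide, from the lid to 42 mm above it (arch top 52). This point is 20 mm above the lid. x: level way through the ring, y: across it, z: up. The flat bare lid, 120 mm above the bench, reaches from here 230 mm to -y, 80 mm to +y and 100 mm either way along x.
- straight_pin_grip (a point): Centre of the green handle (60 x 20 x 44 mm) of the straight locking pin, a bystander lying on the bench; its straight yellow rod, 10 mm thick, reaches 95 mm from this point towards its -x.
Mind the look-alikes: they are no part of the job. Of the things that look like the part that bears curved_pin_grip, the middle-sized one is meant.

How it is judged:
By the outcome, as a careful person would: the job done as asked, in the order asked, and still so for the second after the job is handed in, with the robot touching nothing.
It also fails if it takes over 45 s, if anything falls off the work surface, if the arm or the gripper's body presses on something with over 40 N, if the wrist force passes 120 N, or if a joint passes its speed limit or range.

## Robot

A 7-joint arm with a two-finger parallel gripper is mounted at the origin on the work surface. World frame = base frame: x ahead of the robot, y to its left, z up, the work surface at z = 0. Lengths are in m, angles in degrees, forces in N, time in s.
With the tool pointing down it reaches from about 0.425 to 0.875 m from the base axis. Payload 4.7 kg.
Tool frame: the origin (TCP) lies at the very end of the fingers, on their centre line; the grasp point (between the pads) lies manip.pinch_z behind it (manip.pinch_z is the distance from the TCP to the grasp point, in m); z points along the fingers, x is the direction in which the jaws open and shut, and the axes are right-handed (so a half turn about z gives the same grasp; the last joint's range is limited). The gripper opens to 85 mm and grips with 20 to 120 N. Pads are 22 mm wide; open, the fingers measure 114 mm over their backs; the gripper's body (76 mm by 85 mm) begins 54 mm behind the grasp point. The pads swing forward as they close: fully open they stand 13 mm farther back than shut.
Start: joints at [-65.082, 18.392, -4.016, 83.108, 1.295, 78.541, -3.26], TCP at [0.266, 0.593, 0.231] pointing down, gripper open.
Joint ranges: [-163.93, 163.93], [-17.29, 119.83], [-79.2, 71.16], [3.27, 140.29], [-89.18, 269.18], [5.43, 117.66], [-154.24, 154.24]. Speed limits (degrees/s): [147.25, 147.25, 180, 180, 180, 180, 180].

## Interface

Orientations are given as [roll, pitch, yaw] about the fixed x, y, z axes, in that order (R = Rz(yaw) Ry(pitch) Rx(roll)).
In Python, from workcell import telemetry, imaging, finish_job, manip gives the robot as it stands.
- The arm moves only by the tool apply_moves, never from a script. Its argument "moves" is a list of rows, each an object of numbers: "wx", "wy", "wz": the turn, a rotation vector about the tool's x, y, z in rad; "tx", "ty", "tz": the shift along the tool's x, y, z in cm; "hand": the finger opening in cm, from 0 to 8.54. A call has 1 to 5 rows; each row is the pose to reach, as a shift and turn from the pose commanded when the call began, along the tool's axes at that moment; what a row does not reach only later rows make up. A row lasts 1/12 s, in which the tool goes at most 41.7 mm and 7.16 degrees, less where a joint would pass 70% of its speed; a pose out of reach is approached as far as the arm can. A call with a gripper value outside its range is refused whole. The fingers move at their own pace and stop on an object; "squeeze" is the grip in N (left out, the last holds). Time passes only in rows, so rows that repeat a pose let the fingers close. It gives the time, the measured TCP pose, the force and the opening at its end, in the units of the state.
- telemetry.get_state(): the state, without advancing time (a new reading comes with each control period).
- imaging.grab_frame(name): name is "scene" or "top"; returns a dict with "image" (400x640x3 uint8, red, green, blue), "mtx" (3x3 intrinsics, pixels), "k1" (the pictures are not rectified: a ray, as slopes to the right and down, at radius r is drawn at 1 + k1 r^2 times it, then the intrinsics apply), "R" (3x3) and "t" (3): a world point X has camera coordinates R X + t. Camera axes: x right, y down, z forward; pixel columns grow to the right and rows downward; lengths in m; the calibration is good to about 2 mm. A picture is of the moment at which its call begins. There is no depth.
- finish_job(): hands the job in, once; it reports no verdict.
Trained networks look in the newest picture that a camera, given by its name, has taken for a name from the list of things; names that differ only in an ending like _2 or _b are one class to them, and where a whole thing is asked for, a point or a joint stands for the part that bears it (a point fixed in the world has none). Each returns a list of dicts, best first, with "confidence" (0 to 1); they miss things now and then, are a little off and sometimes report something else, mostly with a low value. They report only what shows in the picture. A call takes as long as a camera call. They do not tell look-alikes from the thing itself.
- imaging.recognise(camera, thing): "location" ([row, column] in pixels, amid what is visible of it).
- imaging.regions_of(camera, thing): "mask" (400x640 bool, what is visible of it) and "location" ([row, column] in pixels, amid what is visible of it).
- imaging.spot_point(camera, thing): "location" ([row, column] in pixels: a listed point, or the origin of a listed thing).
The state is a dict: "t": time; "qpos": joint angles; "joint_vel": joint speeds; "effort": joint torques, N m; "eef_pos": TCP position; "eef_rot": TCP orientation; "ft_force": force on the tool from outside, world axes, zero at the start; "moment": the same for the moment, N m; "width": finger opening in m.
Only numpy, scipy, OpenCV 4.12 (cv2) and the standard library are available. Lean on these libraries where they do the work, as an engineer would, in place of code of your own. Each camera call takes 0.05 s, during which the arm holds its last target. There are 200 camera calls.

## Working session

There is one attempt and no reset: what is moved stays moved. The work goes in short steps, Python scripts to look and compute and a tool call to move; the robot and the scene stay as the last step left them, time stands still between calls to the robot, and variables do not carry over. Pictures are saved under pics/ and viewed, about 8 in all and at most 12, crops included, and the job is handed in when it is done.

Besides the shell and the picture viewer there is one more tool, called after ">>>" as name(argument=value, ...) on one line, values as JSON. apply_moves: Moves the arm, as the interface text tells. Its arguments: {"type":"object","properties":{"moves":{"type":"array","items":{"type":"object","properties":{"wx":{"type":"number"},"wy":{"type":"number"},"wz":{"type":"number"},"tx":{"type":"number"},"ty":{"type":"number"},"tz":{"type":"number"},"hand":{"type":"number"}}}},"squeeze":{"type":"number"}},"required":["moves"]}

```bash
ls; mkdir -p pics; cat > h.py <<'E'
import numpy as np, cv2
from workcell import telemetry, imaging, finish_job, manip
def grab(n):
    return imaging.grab_frame(n)
def ray(f,rc):
    K=np.array(f["mtx"]);d=np.array([(rc[1]-K[0,2])/K[0,0],(rc[0]-K[1,2])/K[1,1]])
    u=d.copy()
    for _ in range(20): u=d/(1+f["k1"]*(u@u))
    R=np.array(f["R"]);t=np.array(f["t"])
    return -R.T@t, R.T@np.array([u[0],u[1],1.])
def at(f,rc,z):
    o,v=ray(f,rc); return o+v*(z-o[2])/v[2]
def proj(f,X):
    c=np.array(f["R"])@np.array(X)+np.array(f["t"]);u=c[:2]/c[2];u=u*(1+f["k1"]*(u@u))
    K=np.array(f["mtx"]);return np.array([K[1,1]*u[1]+K[1,2],K[0,0]*u[0]+K[0,2]])
def tri(fs,rcs):
    A=np.zeros((3,3));b=np.zeros(3)
    for f,rc in zip(fs,rcs):
        o,v=ray(f,rc);v/=np.linalg.norm(v);P=np.eye(3)-np.outer(v,v);A+=P;b+=P@o
    return np.linalg.solve(A,b)
def save(n,img): cv2.imwrite("pics/"+n,np.ascontiguousarray(img[:,:,::-1]))
E
python3 - <<'E'
from h import *
print(telemetry.get_state(), manip.pinch_z)
for c in("scene","top"):
    f=grab(c);save(c+"0.png",f["image"]);print(c,"campos",ray(f,(200,320))[0])
    for th in("curved_pin_grip","curved_pin_mid","ring","straight_pin_grip"):
        for d in imaging.spot_point(c,th): print(th,np.round(d["location"],1),round(d["confidence"],2),np.round(at(f,d["location"],{"curved_pin_grip":.022,"curved_pin_mid":.005,"ring":.14}.get(th,.022)),3))
E
```

```text
pics
{'t': 0.0, 'qpos': array([-65.08205441,  18.43815573,  -4.01635542,  83.17308215,
         1.29293507,  78.54302349,  -3.25930378]), 'joint_vel': array([ 0.08149181, -0.06826386,  0.0828309 ,  0.10756071,  0.01240326,
        0.06442969, -0.03162525]), 'effort': array([-2.23312250e-04, -4.93595409e+01, -3.82166198e-01, -3.14322102e+01,
        1.31030747e-02,  1.15280479e-02, -1.82454436e-06]), 'eef_pos': array([0.26532593, 0.59279278, 0.23024981]), 'eef_rot': array([1.79996474e+02, 1.09128629e-01, 6.58928263e+01]), 'ft_force': array([-0.73261755,  0.44515129,  0.08291181]), 'moment': array([-0.0032491 , -0.05002886,  0.01103522]), 'width': 0.08541920576058955} 0.0187
scene campos [ 0.97940712 -0.67032555  0.78900012]
curved_pin_grip [313.6 217.8] 0.97 [ 0.451 -0.381  0.022]
curved_pin_grip [334.9 298.5] 0.85 [ 0.624 -0.308  0.022]
curved_pin_grip [289.3 170.2] 0.74 [ 0.312 -0.409  0.022]
curved_pin_mid [251.2 151.4] 0.92 [ 0.151 -0.36   0.005]
curved_pin_mid [289.2 258.4] 0.73 [ 0.46  -0.267  0.005]
curved_pin_mid [387.8 294. ] 0.65 [ 0.687 -0.393  0.005]
ring [155.8 422.2] 0.96 [0.563 0.301 0.14 ]
straight_pin_grip [268.1 335.7] 0.64 [ 0.57  -0.11   0.022]
straight_pin_grip [313.2 221.1] 0.56 [ 0.456 -0.376  0.022]
top campos [ 0.24101406 -0.02339837  1.25695084]
curved_pin_grip [256.6 490.7] 0.92 [ 0.308 -0.422  0.022]
curved_pin_grip [197.6 469.9] 0.88 [ 0.455 -0.381  0.022]
curved_pin_grip [135.6 436.7] 0.8 [ 0.617 -0.307  0.022]
curved_pin_mid [110.4 464.8] 0.87 [ 0.689 -0.387  0.005]
curved_pin_mid [324.8 465.3] 0.79 [ 0.146 -0.355  0.005]
ring [150.9 191.8] 0.56 [0.553 0.287 0.14 ]
straight_pin_grip [154.3 357.6] 0.65 [ 0.571 -0.104  0.022]
```

View pics/scene0.png

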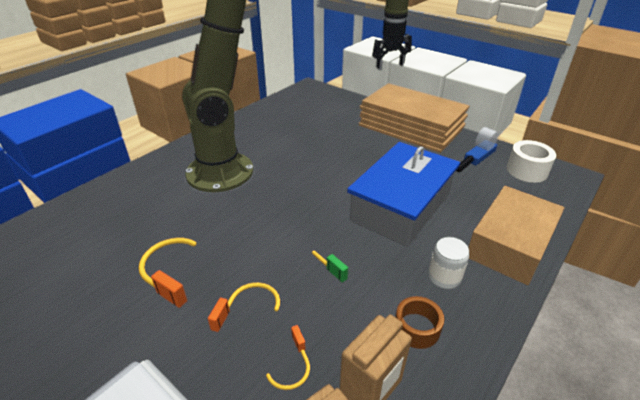

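View pics/top0.png

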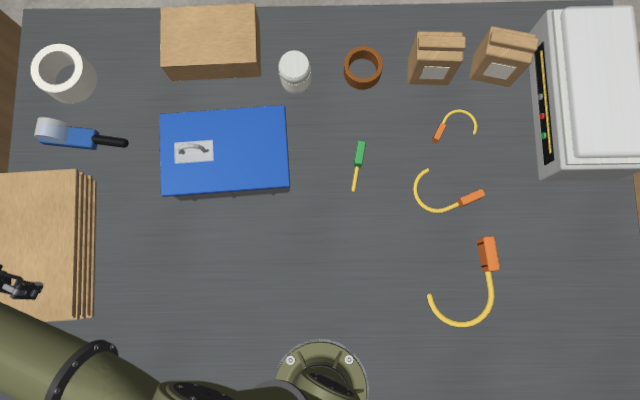

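Three orange-handled curved pins show in the top picture: small (132,440), middle (197,470) and large (254,488). The middle one, which is scene (313,218), fits the description; I'll check its 55 mm radius by fitting and confirm it in a crop.

```bash
cat > fit.py <<'E'
from h import *
from scipy.optimize import least_squares
th=np.linspace(np.pi/2,3*np.pi/2,80)
def model(s=55.):  # rod centreline mm, pin frame
    arc=np.c_[-62+s*np.cos(th),55+s*np.sin(th)]
    return np.r_[arc,np.c_[np.linspace(-62,-30,30),np.zeros(30)]]/1000
def hue(f):
    h=cv2.cvtColor(f["image"],cv2.COLOR_RGB2HSV);return h
def masks(f):
    h=hue(f);sv=(h[...,1]>130)&(h[...,2]>90)
    return sv&(h[...,0]>=18)&(h[...,0]<=32), sv&(h[...,0]<=14)
def pinpts(f,box,zr,zh):
    y,o=masks(f);r0,r1,c0,c1=box;B=np.zeros_like(y);B[r0:r1,c0:c1]=1
    P=lambda m,z:np.array([at(f,p,z)[:2] for p in np.argwhere(m&B)]).reshape(-1,2)
    return P(y,zr),P(o,zh)
def fitpin(rod,x0):
    M=model()
    def res(p):
        c,s=np.cos(p[2]),np.sin(p[2]);W=M@np.array([[c,s],[-s,c]])+p[:2]
        d=np.linalg.norm(rod[:,None]-W[None],axis=2)
        return np.r_[d.min(1),d.min(0)]
    r=least_squares(res,x0,loss="soft_l1",f_scale=.003);return r.x,np.sqrt(np.mean(res(r.x)**2))
E
python3 - <<'E'
from fit import *
ft=grab("top");fs=grab("scene")
a,ha=pinpts(ft,(160,220,405,495),.005,.03);b,hb=pinpts(fs,(275,335,200,285),.005,.022)
for n,r,h in(("top",a,ha),("scene",b,hb),("both",np.r_[a,b],np.r_[ha,hb])):
    print(n,len(r),len(h),h.mean(0)); x,e=fitpin(r,[.453,-.381,-1.3]);print(np.round(x,4),np.degrees(x[2]),e)
# lid
for n,f in(("top",ft),("scene",fs)):
    h=hue(f);m=((h[...,0]>100)&(h[...,0]<125)&(h[...,1]>150)&(h[...,2]>90)).astype(np.uint8)
    box=(95,200,150,300) if n=="top" else(140,220,345,460)
    B=np.zeros_like(m);B[box[0]:box[1],box[2]:box[3]]=1
    cs,_=cv2.findContours(m*B,0,1);c=max(cs,key=cv2.contourArea)[:,0]
    W=np.array([at(f,(p[1],p[0]),.12)[:2] for p in c],np.float32);r=cv2.minAreaRect(W);print(n,r,cv2.boxPoints(r))
    d=imaging.spot_point(n,"ring");print([(x["location"],x["confidence"]) for x in d])
    globals()["d"+n]=d[0]["location"]
print("ring tri",tri([ft,fs],[dtop,dscene]))
t=ft["image"][155:225,400:500];u=ft["image"][110:190,150:240];v=fs["image"][140:180,395:445]
save("crop1.png",np.hstack([cv2.resize(t,(400,300),interpolation=2),cv2.resize(v,(375,300),interpolation=2)]))
E
```

```text
top 281 226 [ 0.45388653 -0.37984077]
[ 0.4532 -0.3811 -1.1958] -68.51672704697131 0.0022942022724888557
scene 350 448 [ 0.4526558  -0.38165267]
[ 0.4448 -0.3766 -1.2921] -74.02985128099886 0.0033513578853895084
both 631 674 [ 0.45306848 -0.38104512]
[ 0.4514 -0.3801 -1.2127] -69.48010738205521 0.0030939541213551654
top ((0.5601507425308228, 0.21750691533088684), (0.19908882677555084, 0.2971864938735962), 3.6115171909332275) [[0.45144394 0.35953468]
 [0.4701641  0.06293834]
 [0.6688576  0.07547915]
 [0.6501374  0.3720755 ]]
[([147.6, 191.1], 0.82)]
scene ((0.5634036064147949, 0.21012601256370544), (0.20262552797794342, 0.3127311170101166), 3.7156448364257812) [[0.45217055 0.35959736]
 [0.47243708 0.04752359]
 [0.67463666 0.06065467]
 [0.6543701  0.37272844]]
[([157.3, 420.6], 0.77)]
ring tri [0.56229622 0.28989513 0.13945972]
```

View pics/crop1.png

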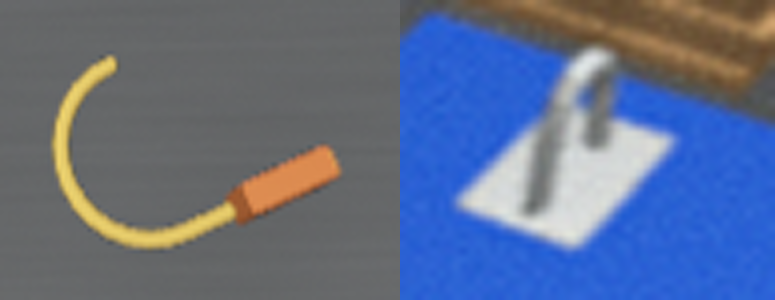

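```bash
cat >> h.py <<'E'
def moves(targets,yaw0=None):  # world [x,y,z,yaw] chain -> tool shifts cm, wz
    s=telemetry.get_state();p=np.array(s["eef_pos"]);y=s["eef_rot"][2]
    print("pose",np.round(p,4),np.round(s["eef_rot"],2),"w",round(s["width"],4),"F",np.round(s["ft_force"],1),"q",np.round(s["qpos"],0),"t",s["t"])
    for T in targets:
        d=np.array(T[:3])-p;c,n=np.cos(np.radians(y)),np.sin(np.radians(y))
        w=-((T[3]-y+180)%360-180)
        print(T,"tx %.2f ty %.2f tz %.2f wz %.3f"%(100*(d[0]*c+d[1]*n),100*(d[0]*n-d[1]*c),-100*d[2],np.radians(w)), "deg %.0f"%w)
        p=np.array(T[:3]);y=T[3]
E
python3 - <<'E'
from h import *
y=65.9
moves([[.42,.46,.27,y],[.54,.29,.27,y],[.60,.09,.27,y],[.58,-.115,.27,y],[.52,-.30,.27,y],[.453,-.381,.14,21]])
E
```

```text
pose [0.2656 0.5933 0.2314] [ 1.800e+02 -1.000e-02  6.589e+01] w 0.085 F [-0.5  0.3  0.2] q [-65.  18.  -4.  83.   1.  79.  -3.] t 0.7
[0.42, 0.46, 0.27, 65.9] tx -5.86 ty 19.54 tz -3.86 wz -0.000 deg -0
[0.54, 0.29, 0.27, 65.9] tx -10.62 ty 17.90 tz -0.00 wz -0.000 deg -0
[0.6, 0.09, 0.27, 65.9] tx -15.81 ty 13.64 tz -0.00 wz -0.000 deg -0
[0.58, -0.115, 0.27, 65.9] tx -19.53 ty 6.55 tz -0.00 wz -0.000 deg -0
[0.52, -0.3, 0.27, 65.9] tx -19.34 ty 2.08 tz -0.00 wz -0.000 deg -0
[0.453, -0.381, 0.14, 21] tx -10.13 ty -2.81 tz 13.00 wz 0.784 deg 45
```

>>> apply_moves(moves=[{"tx": -1.2, "ty": 4, "tz": -0.8}, {"tx": -2.4, "ty": 8, "tz": -1.6}, {"tx": -3.6, "ty": 12, "tz": -2.4}, {"tx": -4.8, "ty": 16, "tz": -3.2}, {"tx": -5.9, "ty": 19.5, "tz": -3.9}])

```text
invalid input
```

>>> apply_moves(moves=[{"tx": -2.1, "ty": 3.6}, {"tx": -4.2, "ty": 7.2}, {"tx": -6.3, "ty": 10.8}, {"tx": -8.4, "ty": 14.4}, {"tx": -10.6, "ty": 17.9}])

```text
invalid input
```

>>> apply_moves(moves=[{"tx": -3.2, "ty": 2.7}, {"tx": -6.4, "ty": 5.4}, {"tx": -9.5, "ty": 8.1}, {"tx": -12.7, "ty": 10.9}, {"tx": -15.8, "ty": 13.6}])

```text
invalid input
```

>>> apply_moves(moves=[{"tx": -3.9, "ty": 1.3}, {"tx": -7.8, "ty": 2.6}, {"tx": -11.7, "ty": 3.9}, {"tx": -15.6, "ty": 5.2}, {"tx": -19.5, "ty": 6.5}])

```text
invalid input
```

>>> apply_moves(moves=[{"tx": -3.9, "ty": 0.4}, {"tx": -7.8, "ty": 0.8}, {"tx": -11.7, "ty": 1.2}, {"tx": -15.6, "ty": 1.6}, {"tx": -19.3, "ty": 2.1}])

```text
invalid input
```

>>> apply_moves(moves=[{"tx": -1.2, "ty": 4, "tz": -0.8, "wx": 0, "wy": 0, "wz": 0, "hand": 8.5}, {"tx": -2.4, "ty": 8, "tz": -1.6, "wx": 0, "wy": 0, "wz": 0, "hand": 8.5}, {"tx": -3.6, "ty": 12, "tz": -2.4, "wx": 0, "wy": 0, "wz": 0, "hand": 8.5}, {"tx": -4.8, "ty": 16, "tz": -3.2, "wx": 0, "wy": 0, "wz": 0, "hand": 8.5}, {"tx": -5.9, "ty": 19.5, "tz": -3.9, "wx": 0, "wy": 0, "wz": 0, "hand": 8.5}])

```text
t: 1.12
eef_pos: [0.4209, 0.4582, 0.271]
eef_rot: [180.0, -0.0, 65.9]
ft_force: [0.8, 1.2, -0.5]
width: 0.085
```

>>> apply_moves(moves=[{"tx": -2.1, "ty": 3.6, "tz": 0, "wx": 0, "wy": 0, "wz": 0, "hand": 8.5}, {"tx": -4.2, "ty": 7.2, "tz": 0, "wx": 0, "wy": 0, "wz": 0, "hand": 8.5}, {"tx": -6.3, "ty": 10.8, "tz": 0, "wx": 0, "wy": 0, "wz": 0, "hand": 8.5}, {"tx": -8.4, "ty": 14.4, "tz": 0, "wx": 0, "wy": 0, "wz": 0, "hand": 8.5}, {"tx": -10.6, "ty": 17.9, "tz": 0, "wx": 0, "wy": 0, "wz": 0, "hand": 8.5}])

```text
t: 1.53
eef_pos: [0.5406, 0.2882, 0.2707]
eef_rot: [180.0, -0.0, 65.9]
ft_force: [0.4, 0.4, 0.3]
width: 0.0848
```

>>> apply_moves(moves=[{"tx": -3.2, "ty": 2.7, "tz": 0, "wx": 0, "wy": 0, "wz": 0, "hand": 8.5}, {"tx": -6.4, "ty": 5.4, "tz": 0, "wx": 0, "wy": 0, "wz": 0, "hand": 8.5}, {"tx": -9.5, "ty": 8.1, "tz": 0, "wx": 0, "wy": 0, "wz": 0, "hand": 8.5}, {"tx": -12.7, "ty": 10.9, "tz": 0, "wx": 0, "wy": 0, "wz": 0, "hand": 8.5}, {"tx": -15.8, "ty": 13.6, "tz": 0, "wx": 0, "wy": 0, "wz": 0, "hand": 8.5}])

```text
t: 1.95
eef_pos: [0.5993, 0.0885, 0.2707]
eef_rot: [180.0, -0.0, 65.9]
ft_force: [1.1, -0.2, -0.4]
width: 0.085
```

>>> apply_moves(moves=[{"tx": -3.9, "ty": 1.3, "tz": 0, "wx": 0, "wy": 0, "wz": 0, "hand": 8.5}, {"tx": -7.8, "ty": 2.6, "tz": 0, "wx": 0, "wy": 0, "wz": 0, "hand": 8.5}, {"tx": -11.7, "ty": 3.9, "tz": 0, "wx": 0, "wy": 0, "wz": 0, "hand": 8.5}, {"tx": -15.6, "ty": 5.2, "tz": 0, "wx": 0, "wy": 0, "wz": 0, "hand": 8.5}, {"tx": -19.5, "ty": 6.5, "tz": 0, "wx": 0, "wy": 0, "wz": 0, "hand": 8.5}])

```text
t: 2.37
eef_pos: [0.5782, -0.116, 0.2707]
eef_rot: [180.0, -0.0, 65.9]
ft_force: [1.4, 0.3, -0.1]
width: 0.0855
```

>>> apply_moves(moves=[{"tx": -3.9, "ty": 0.4, "tz": 0, "wx": 0, "wy": 0, "wz": 0, "hand": 8.5}, {"tx": -7.8, "ty": 0.8, "tz": 0, "wx": 0, "wy": 0, "wz": 0, "hand": 8.5}, {"tx": -11.7, "ty": 1.2, "tz": 0, "wx": 0, "wy": 0, "wz": 0, "hand": 8.5}, {"tx": -15.6, "ty": 1.6, "tz": 0, "wx": 0, "wy": 0, "wz": 0, "hand": 8.5}, {"tx": -19.3, "ty": 2.1, "tz": 0, "wx": 0, "wy": 0, "wz": 0, "hand": 8.5}])

```text
t: 2.78
eef_pos: [0.5179, -0.3009, 0.2708]
eef_rot: [180.0, -0.0, 65.9]
ft_force: [1.1, -0.1, 0.1]
width: 0.0847
```

>>> apply_moves(moves=[{"tx": -2.5, "ty": -0.7, "tz": 1, "wx": 0, "wy": 0, "wz": 0.12, "hand": 8.5}, {"tx": -5, "ty": -1.4, "tz": 3, "wx": 0, "wy": 0, "wz": 0.24, "hand": 8.5}, {"tx": -7.5, "ty": -2.1, "tz": 6, "wx": 0, "wy": 0, "wz": 0.36, "hand": 8.5}, {"tx": -10, "ty": -2.8, "tz": 9, "wx": 0, "wy": 0, "wz": 0.48, "hand": 8.5}, {"tx": -10.1, "ty": -2.8, "tz": 12, "wx": 0, "wy": 0, "wz": 0.6, "hand": 8.5}])

```text
t: 3.2
eef_pos: [0.4473, -0.3852, 0.1501]
eef_rot: [179.8, 0.1, 30.7]
ft_force: [0.1, -0.1, -0.2]
width: 0.0848
```

```bash
python3 - <<'E'
from fit import *
ft=grab("top");fs=grab("scene")
save("s1.png",fs["image"])
for n,f,box in(("top",ft,(115,185,155,240)),("scene",fs,(140,182,395,440))):
    h=hue(f);r0,r1,c0,c1=box
    sub=h[r0:r1,c0:c1];m=((sub[...,1]<70)&(sub[...,2]>80)).astype(np.uint8)
    cs,_=cv2.findContours(m,0,1);c=max(cs,key=cv2.contourArea)[:,0]
    W=np.array([at(f,(p[1]+r0,p[0]+c0),.12)[:2] for p in c],np.float32);r=cv2.minAreaRect(W);print(n,r)
# model handle reprojection
for n,f,box in(("top",ft,(175,215,445,500)),("scene",fs,(290,335,200,235))):
    y,o=masks(f);B=np.zeros_like(o);B[box[0]:box[1],box[2]:box[3]]=1;P=np.argwhere(o&B)
    print(n,"orange",P.mean(0),len(P))
    for p in([.453,-.381,-69],[.453,-.381,-65],[.450,-.380,-69]):
        a=np.radians(p[2]);R=np.array([[np.cos(a),-np.sin(a)],[np.sin(a),np.cos(a)]])
        pr=[proj(f,[*(R@[x,yy]+p[:2]),z]) for x in(-.03,.03) for yy in(-.01,.01) for z in(-.0+0,.044)]
        H=cv2.convexHull(np.array(pr,np.float32)[:,::-1].copy())
        M=np.zeros(o.shape,np.uint8);cv2.fillConvexPoly(M,np.round(H).astype(np.int32),1)
        I=(M.astype(bool)&(o&B)).sum()/((M.astype(bool)|(o&B)).sum());print(p,"IoU",round(I,3),np.argwhere(M).mean(0))
moves([[.453,-.381,.06,21],[.453,-.381,.011,21]])
E
```

```text
top ((0.5575338006019592, 0.2884504795074463), (0.05090516805648804, 0.09057576954364777), 3.661975145339966)
scene ((0.5109957456588745, 0.3118561804294586), (0.14169390499591827, 0.1369020789861679), 0.03337733820080757)
top orange [197.72815534 469.28640777] 206
[0.453, -0.381, -69] IoU 0.688 [198.45644599 469.88501742]
[0.453, -0.381, -65] IoU 0.688 [198.5 470. ]
[0.45, -0.38, -69] IoU 0.57 [199.45644599 469.88501742]
scene orange [314.18101545 218.16335541] 453
[0.453, -0.381, -69] IoU 0.807 [314.03565062 218.28342246]
[0.453, -0.381, -65] IoU 0.83 [313.93589744 218.51648352]
[0.45, -0.38, -69] IoU 0.77 [312.95547945 217.7380137 ]
pose [ 0.4484 -0.3784  0.1458] [-179.54    0.23   31.31] w 0.0849 F [-0.5  0.4  0.9] q [  5.  17.  38.  99. -11.  68.  78.] t 3.3
[0.453, -0.381, 0.06, 21] tx 0.25 ty 0.46 tz 8.58 wz 0.180 deg 10
[0.453, -0.381, 0.011, 21] tx 0.00 ty 0.00 tz 4.90 wz 0.000 deg 0
```

View pics/s1.png

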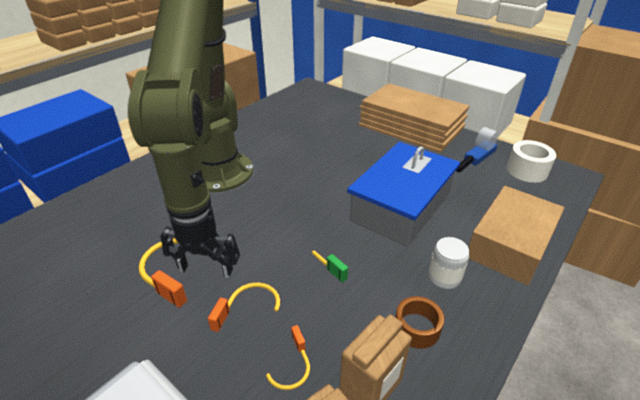

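The scene view shows the open gripper hanging above the middle pin's handle at (218,314). The ring plate is clear at (418,160). The ring comes out at about (0.5575, 0.2885), yaw 3.65°. Descending now.

>>> apply_moves(moves=[{"tx": 0.3, "ty": 0.5, "tz": 2.5, "wx": 0, "wy": 0, "wz": 0.1, "hand": 8.5}, {"tx": 0.3, "ty": 0.5, "tz": 5, "wx": 0, "wy": 0, "wz": 0.145, "hand": 8.5}, {"tx": 0.3, "ty": 0.5, "tz": 7, "wx": 0, "wy": 0, "wz": 0.145, "hand": 7}, {"tx": 0.3, "ty": 0.5, "tz": 8.5, "wx": 0, "wy": 0, "wz": 0.145, "hand": 6}, {"tx": 0.3, "ty": 0.5, "tz": 8.6, "wx": 0, "wy": 0, "wz": 0.145, "hand": 5.5}])

```text
t: 3.72
eef_pos: [0.4581, -0.38, 0.0629]
eef_rot: [-179.8, 0.1, 23.6]
ft_force: [-0.8, 0.1, 0.1]
width: 0.0552
```

```bash
python3 - <<'E'
from h import *
moves([[.454,-.381,.012,23]])
E
```

```text
pose [ 0.4581 -0.38    0.0629] [-1.7981e+02  6.0000e-02  2.3560e+01] w 0.0552 F [-0.8  0.1  0.1] q [  6.  23.  37. 103. -16.  60.  73.] t 3.7167
[0.454, -0.381, 0.012, 23] tx -0.42 ty -0.07 tz 5.09 wz 0.010 deg 1
```

>>> apply_moves(moves=[{"tx": -0.3, "ty": 0, "tz": 2.5, "wx": 0, "wy": 0, "wz": 0, "hand": 5.5}, {"tx": -0.3, "ty": 0, "tz": 4, "wx": 0, "wy": 0, "wz": 0, "hand": 5.5}, {"tx": -0.3, "ty": 0, "tz": 4.9, "wx": 0, "wy": 0, "wz": 0, "hand": 5}, {"tx": -0.3, "ty": 0, "tz": 4.9, "wx": 0, "wy": 0, "wz": 0, "hand": 4}, {"tx": -0.3, "ty": 0, "tz": 4.9, "wx": 0, "wy": 0, "wz": 0, "hand": 3}], squeeze=50)

```text
t: 4.13
eef_pos: [0.4559, -0.3835, 0.0166]
eef_rot: [179.9, -0.1, 23.3]
ft_force: [0.4, 0.4, -0.5]
width: 0.0302
```

>>> apply_moves(moves=[{"tx": 0, "ty": 0, "tz": 0, "wx": 0, "wy": 0, "wz": 0, "hand": 1}, {"tx": 0, "ty": 0, "tz": 0, "wx": 0, "wy": 0, "wz": 0, "hand": 1}, {"tx": 0, "ty": 0, "tz": 0, "wx": 0, "wy": 0, "wz": 0, "hand": 1}, {"tx": 0, "ty": 0, "tz": 0, "wx": 0, "wy": 0, "wz": 0, "hand": 1}, {"tx": 0, "ty": 0, "tz": 0, "wx": 0, "wy": 0, "wz": 0, "hand": 1}], squeeze=50)

```text
t: 4.55
eef_pos: [0.4562, -0.3841, 0.0172]
eef_rot: [179.9, -0.1, 23.2]
ft_force: [0.7, 1.1, 6.1]
width: 0.0193
```

```bash
python3 - <<'E'
from fit import *
moves([[.454,-.381,.012,23]])
fs=grab("scene");save("s2.png",fs["image"][200:360,130:330].repeat(3,0).repeat(3,1))
b,hb=pinpts(fs,(275,335,225,285),.005,.022);print(len(b),fitpin(b,[.453,-.381,-1.2]))
E
```

```text
pose [ 0.4562 -0.3841  0.0172] [ 1.7986e+02 -1.4000e-01  2.3240e+01] w 0.0193 F [0.7 1.1 6.1] q [  8.  26.  36. 105. -19.  55.  75.] t 4.55
[0.454, -0.381, 0.012, 23] tx -0.08 ty -0.38 tz 0.52 wz 0.004 deg 0
281 (array([ 0.44664742, -0.37868862, -1.24568556]), np.float64(0.00407700248184669))
```

View pics/s2.png

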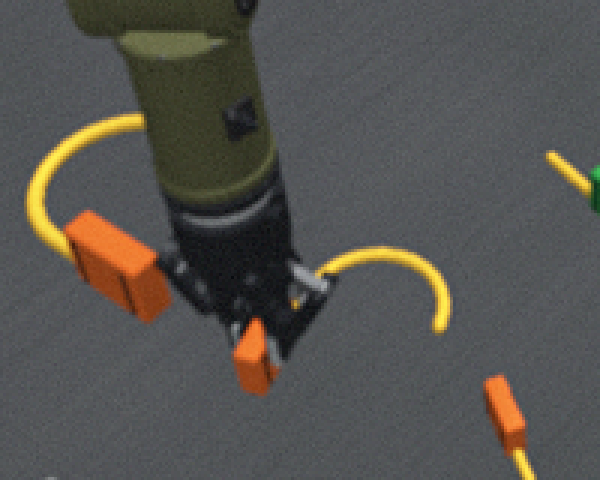

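```bash
cat >> h.py <<'E'
RING=np.array([.5575,.2885]);PHI=3.65
def rot(d): a=np.radians(d);return np.array([[np.cos(a),-np.sin(a)],[np.sin(a),np.cos(a)]])
def tcp(psi_rel,z,off=(.004,0.),dyaw=90.): # pin at ring-relative yaw psi_rel turning about arc centre; off=TCP in pin frame
    C=RING+rot(PHI)@[0,-.055];p=PHI+psi_rel
    return [*np.round(C+rot(p)@np.array([.062+off[0],-.055+off[1]]),4),z,p+dyaw]
E
python3 - <<'E'
from h import *
print(tcp(30,.25),tcp(-90,.14))
moves([[.456,-.384,.15,23.24],[.56,-.24,.25,48],[.62,-.06,.25,75],[.64,.11,.25,100],tcp(30,.23)])
E
```

```text
[np.float64(0.6464), np.float64(0.2244), 0.25, 123.65] [np.float64(0.5103), np.float64(0.1642), 0.14, 3.6500000000000057]
pose [ 0.4562 -0.3842  0.0172] [ 1.7986e+02 -1.4000e-01  2.3240e+01] w 0.0193 F [0.3 0.5 5.9] q [  8.  26.  36. 105. -19.  55.  75.] t 4.6
[0.456, -0.384, 0.15, 23.24] tx -0.01 ty -0.02 tz -13.28 wz -0.000 deg -0
[0.56, -0.24, 0.25, 48] tx 15.24 ty -9.13 tz -10.00 wz -0.432 deg -25
[0.62, -0.06, 0.25, 75] tx 17.39 ty -7.59 tz -0.00 wz -0.471 deg -27
[0.64, 0.11, 0.25, 100] tx 16.94 ty -2.47 tz -0.00 wz -0.436 deg -25
[np.float64(0.6464), np.float64(0.2244), 0.23, 123.65] tx 11.16 ty 2.62 tz 2.00 wz -0.413 deg -24
```

>>> apply_moves(moves=[{"tx": 0, "ty": 0, "tz": -1, "wx": 0, "wy": 0, "wz": 0, "hand": 1}, {"tx": 0, "ty": 0, "tz": -4, "wx": 0, "wy": 0, "wz": 0, "hand": 1}, {"tx": 0, "ty": 0, "tz": -7, "wx": 0, "wy": 0, "wz": 0, "hand": 1}, {"tx": 0, "ty": 0, "tz": -10, "wx": 0, "wy": 0, "wz": 0, "hand": 1}, {"tx": 0, "ty": 0, "tz": -13.3, "wx": 0, "wy": 0, "wz": 0, "hand": 1}], squeeze=70)

```text
t: 5.02
eef_pos: [0.4534, -0.383, 0.1492]
eef_rot: [-179.9, 0.1, 23.2]
ft_force: [0.2, 0.5, -2.6]
width: 0.0187
```

>>> apply_moves(moves=[{"tx": 2.5, "ty": -1.5, "tz": -2, "wx": 0, "wy": 0, "wz": -0.08, "hand": 1}, {"tx": 5.5, "ty": -3.3, "tz": -4, "wx": 0, "wy": 0, "wz": -0.16, "hand": 1}, {"tx": 9, "ty": -5.3, "tz": -6, "wx": 0, "wy": 0, "wz": -0.25, "hand": 1}, {"tx": 12, "ty": -7.2, "tz": -8, "wx": 0, "wy": 0, "wz": -0.34, "hand": 1}, {"tx": 15.2, "ty": -9.1, "tz": -10, "wx": 0, "wy": 0, "wz": -0.43, "hand": 1}])

```text
t: 5.43
eef_pos: [0.5568, -0.2408, 0.2483]
eef_rot: [-180.0, 0.0, 48.1]
ft_force: [-0.3, -0.2, -2.7]
width: 0.0189
```

>>> apply_moves(moves=[{"tx": 3.5, "ty": -1.5, "tz": 0, "wx": 0, "wy": 0, "wz": -0.09, "hand": 1}, {"tx": 7, "ty": -3, "tz": 0, "wx": 0, "wy": 0, "wz": -0.19, "hand": 1}, {"tx": 10.5, "ty": -4.5, "tz": 0, "wx": 0, "wy": 0, "wz": -0.28, "hand": 1}, {"tx": 14, "ty": -6, "tz": 0, "wx": 0, "wy": 0, "wz": -0.38, "hand": 1}, {"tx": 17.4, "ty": -7.6, "tz": 0, "wx": 0, "wy": 0, "wz": -0.47, "hand": 1}])

```text
t: 5.85
eef_pos: [0.6172, -0.0606, 0.2471]
eef_rot: [-180.0, 0.0, 75.0]
ft_force: [2.3, -0.1, -2.2]
width: 0.0189
```

```bash
python3 - <<'E'
from h import *
moves([[.64,.11,.25,100],tcp(30,.23)])
E
```

```text
pose [ 0.6172 -0.0606  0.2471] [-1.7998e+02  3.0000e-02  7.5030e+01] w 0.0189 F [ 2.3 -0.1 -2.2] q [-16.  15.  23.  87.  -6.  79.  83.] t 5.85
[0.64, 0.11, 0.25, 100] tx 17.07 ty -2.20 tz -0.29 wz -0.436 deg -25
[np.float64(0.6464), np.float64(0.2244), 0.23, 123.65] tx 11.16 ty 2.62 tz 2.00 wz -0.413 deg -24
```

>>> apply_moves(moves=[{"tx": 3.4, "ty": -0.4, "tz": 0, "wx": 0, "wy": 0, "wz": -0.09, "hand": 1}, {"tx": 6.8, "ty": -0.9, "tz": 0, "wx": 0, "wy": 0, "wz": -0.17, "hand": 1}, {"tx": 10.2, "ty": -1.3, "tz": 0, "wx": 0, "wy": 0, "wz": -0.26, "hand": 1}, {"tx": 13.7, "ty": -1.8, "tz": 0, "wx": 0, "wy": 0, "wz": -0.35, "hand": 1}, {"tx": 17.1, "ty": -2.2, "tz": 0, "wx": 0, "wy": 0, "wz": -0.44, "hand": 1}])

```text
t: 6.27
eef_pos: [0.6405, 0.11, 0.247]
eef_rot: [-180.0, 0.0, 100.2]
ft_force: [1.1, 0.5, -2.3]
width: 0.0188
```

>>> apply_moves(moves=[{"tx": 2.5, "ty": 0.6, "tz": 0, "wx": 0, "wy": 0, "wz": -0.1, "hand": 1}, {"tx": 5, "ty": 1.2, "tz": 0.5, "wx": 0, "wy": 0, "wz": -0.2, "hand": 1}, {"tx": 8, "ty": 1.8, "tz": 1, "wx": 0, "wy": 0, "wz": -0.3, "hand": 1}, {"tx": 11.2, "ty": 2.6, "tz": 1.5, "wx": 0, "wy": 0, "wz": -0.41, "hand": 1}, {"tx": 11.2, "ty": 2.6, "tz": 2, "wx": 0, "wy": 0, "wz": -0.41, "hand": 1}])

```text
t: 6.68
eef_pos: [0.6449, 0.2335, 0.2259]
eef_rot: [179.9, -0.3, 124.3]
ft_force: [-1.5, 2.8, -2.1]
width: 0.0188
```

```bash
python3 - <<'E'
from fit import *
ft=grab("top");fs=grab("scene")
moves([tcp(30,.23)])
s=telemetry.get_state();z=s["eef_pos"][2]-.0172+.005;g=np.array(s["eef_pos"][:2]);yw=s["eef_rot"][2]
img=np.hstack([cv2.resize(ft["image"][80:220,130:310],(400,311)),cv2.resize(fs["image"][90:230,340:520],(400,311))]);save("h1.png",img)
for n,f,box in(("top",ft,(60,260,100,330)),("scene",fs,(60,300,300,560))):
    a,_=pinpts(f,box,z,z);
    d=np.linalg.norm(a-g,axis=1);a=a[d<.2]
    if len(a)<20: print(n,len(a));continue
    x,e=fitpin(a,[*(g+rot(yw-90)@[-.004,0]),np.radians(yw-90)]);print(n,len(a),x,"rms",e,"off",rot(-np.degrees(x[2]))@(g-x[:2]),"dyaw",yw-np.degrees(x[2]))
E
```

```text
pose [0.6457 0.2254 0.2251] [-1.7981e+02 -4.0000e-02  1.2366e+02] w 0.0192 F [-0.5  0.  -2. ] q [-28.  23.   9.  78.  -3.  79. 105.] t 6.7833
[np.float64(0.6464), np.float64(0.2244), 0.23, 123.65] tx -0.12 ty 0.00 tz -0.49 wz 0.000 deg 0
top 126 [0.63737291 0.27771762 1.20907908] rms 0.017899185081734534 off [-0.04600389 -0.02629389] dyaw 54.38346123651304
scene 251 [0.63978966 0.22646702 0.57951929] rms 0.007430137104362677 off [ 0.004341   -0.00413341] dyaw 90.45458029649296
```

View pics/h1.png

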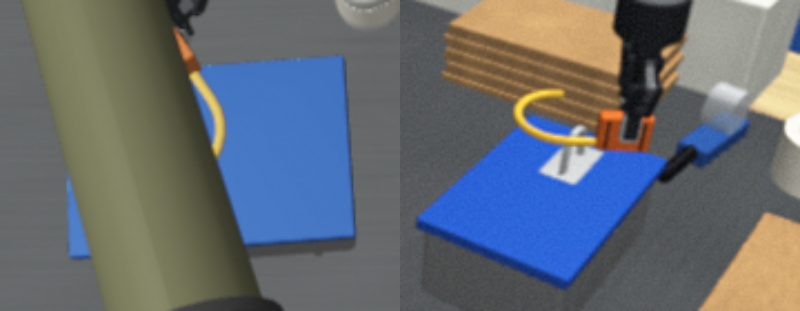

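```bash
cat >> fit.py <<'E'
from scipy.spatial.transform import Rotation as Ro
def inhand(views,s,prior_sd=(.004,.002,.003,3.,3.,15.),x0=None):
    """views [(f,box,z)]; params offx,offy,dz,dyaw,roll(x),pitch(y) of pin vs hand, reprojection fit of the rod"""
    T=Ro.from_euler("xyz",s["eef_rot"],degrees=True);p=np.array(s["eef_pos"])
    M=np.c_[model(),np.full(110,-.017)]  # pin handle-centre frame
    # nominal: pin x,y,z in tool: tool x=pin y, tool y=pin x (down-pointing), tool z=-pin z
    N=np.array([[0,1,0],[1,0,0],[0,0,-1.]])
    m0=np.array([.004,0,0,0,0,0.])
    obs=[]
    for f,box in views:
        y,_=masks(f);B=np.zeros_like(y);B[box[0]:box[1],box[2]:box[3]]=1;obs.append((f,np.argwhere(y&B)))
    def pts(q):
        D=Ro.from_euler("xyz",[q[4],q[5],q[3]],degrees=True)
        g=np.array([q[0],q[1],.014+q[2]])     # grasp point in pin frame (z .036 above underside)
        L=D.apply(M-g)                         # about grasp point
        return T.apply(L@N.T+[0,0,-.0187])+p
    def res(q):
        W=pts(q);out=[(q-m0)/np.array(prior_sd)*2]
        for f,o in obs:
            P=np.array([proj(f,w) for w in W]);d=np.linalg.norm(o[:,None]-P[None],axis=2)
            out.append(d.min(1)); 
            if f is views[-1][0]: out.append(d.min(0))
        return np.concatenate(out)
    r=least_squares(res,m0 if x0 is None else x0,loss="soft_l1",f_scale=2.)
    return r.x,np.sqrt(np.mean(res(r.x)**2)),pts(r.x),[len(o) for _,o in obs]
E
python3 - <<'E'
from fit import *
s=telemetry.get_state();fs=grab("scene");s=telemetry.get_state()
x,e,W,n=inhand([(fs,(115,165,385,436))],s)
print(np.round(x,4),e,n);print("tip",W[0],"mid",W[40],"start",W[79])
im=fs["image"].copy()
for w in W:
    r,c=np.round(proj(fs,w)).astype(int);im[r,c]=(255,0,255)
save("ov.png",cv2.resize(im[90:230,340:520],(720,560),interpolation=0))
E
```

```text
[ 6.3000e-03  0.0000e+00 -4.0000e-04 -1.3739e+00  4.3030e-01 -1.4580e-01] 1.9143415483742223 [255]
tip [0.53020546 0.28012685 0.21489073] mid [0.51342893 0.20338901 0.21451786] start [0.58865632 0.18694442 0.21416144]
```

View pics/ov.png

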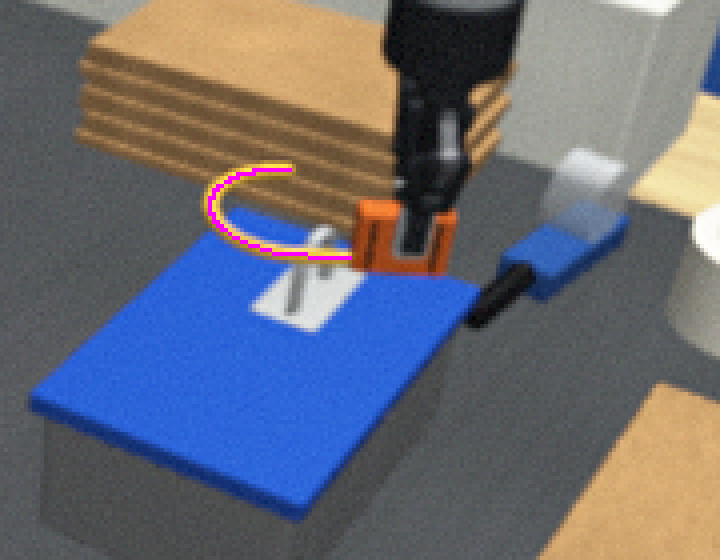

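The overlay lies on the rod (crop about (250,210)). The pin is flat in the hand, and the tip at (0.530, 0.280) is 27 mm short of the ring as planned. Descending.

```bash
python3 - <<'E'
from h import *
o=(.006,0)
moves([tcp(30,.145,o)]+[tcp(a,.145,o) for a in(10,-10,-30,-50,-70,-90)])
E
```

```text
pose [0.6466 0.223  0.226 ] [-1.7985e+02  5.0000e-02  1.2347e+02] w 0.0187 F [ 1.  -0.9 -1.7] q [-28.  23.   9.  78.  -3.  79. 105.] t 6.8333
[np.float64(0.6481), np.float64(0.2255), 0.145, 123.65] tx 0.12 ty 0.26 tz 8.10 wz -0.003 deg -0
[np.float64(0.6401), np.float64(0.1962), 0.145, 103.65] tx -2.00 ty -2.29 tz -0.00 wz 0.349 deg 20
[np.float64(0.6225), np.float64(0.1714), 0.145, 83.65] tx -1.99 ty -2.30 tz -0.00 wz 0.349 deg 20
[np.float64(0.5975), np.float64(0.1541), 0.145, 63.65] tx -2.00 ty -2.29 tz -0.00 wz 0.349 deg 20
[np.float64(0.5681), np.float64(0.1464), 0.145, 43.65] tx -1.99 ty -2.29 tz -0.00 wz 0.349 deg 20
[np.float64(0.5379), np.float64(0.1493), 0.145, 23.650000000000006] tx -1.99 ty -2.29 tz -0.00 wz 0.349 deg 20
[np.float64(0.5104), np.float64(0.1622), 0.145, 3.6500000000000057] tx -2.00 ty -2.28 tz -0.00 wz 0.349 deg 20
```

>>> apply_moves(moves=[{"tx": 0.1, "ty": 0.2, "tz": 2.5, "wx": 0, "wy": 0, "wz": 0, "hand": 1}, {"tx": 0.1, "ty": 0.2, "tz": 5, "wx": 0, "wy": 0, "wz": 0, "hand": 1}, {"tx": 0.1, "ty": 0.2, "tz": 7, "wx": 0, "wy": 0, "wz": 0, "hand": 1}, {"tx": 0.1, "ty": 0.2, "tz": 8, "wx": 0, "wy": 0, "wz": 0, "hand": 1}, {"tx": 0.1, "ty": 0.2, "tz": 8, "wx": 0, "wy": 0, "wz": 0, "hand": 1}])

```text
t: 7.25
eef_pos: [0.6471, 0.2229, 0.1443]
eef_rot: [-179.7, 0.0, 123.3]
ft_force: [-0.8, 0.5, -1.5]
width: 0.0189
```

```bash
python3 - <<'E'
from fit import *
o=(.006,0)
fs=grab("scene");s=telemetry.get_state()
x,e,W,n=inhand([(fs,(140,200,370,450))],s)
print(np.round(x,4),e,n);print("tip",W[0],"tip in ring frame",rot(-PHI)@(W[0][:2]-RING))
im=fs["image"].copy();R3=[[*(RING+rot(PHI)@[0,.025*np.cos(a)]),.12+.047*np.sin(a)] for a in np.linspace(0,np.pi,40)]
for w,c3 in [(w,(255,0,255)) for w in W]+[(w,(255,0,0)) for w in R3]:
    r,c=np.round(proj(fs,w)).astype(int);im[r,c]=c3
A=cv2.resize(fs["image"][135:205,370:460],(400,311),interpolation=2);B=cv2.resize(im[135:205,370:460],(400,311),interpolation=0)
save("ov2.png",np.hstack([A,B]))
moves([tcp(30,.145,o),tcp(10,.145,o)])
E
```

```text
[ 6.300e-03  2.000e-04  9.000e-04  4.642e-01  4.790e-02 -3.680e-02] 0.6330125240239421 [158]
tip [0.53034528 0.27683937 0.13336594] tip in ring frame [-0.02784197 -0.00990827]
pose [0.6482 0.2236 0.1465] [-1.7989e+02  3.0000e-02  1.2335e+02] w 0.0189 F [ 0.5  0.9 -1.5] q [-28.  25.   9.  84.  -4.  71. 105.] t 7.3
[np.float64(0.6481), np.float64(0.2255), 0.145, 123.65] tx 0.16 ty 0.09 tz 0.15 wz -0.005 deg -0
[np.float64(0.6401), np.float64(0.1962), 0.145, 103.65] tx -2.00 ty -2.29 tz -0.00 wz 0.349 deg 20
```

View pics/ov2.png

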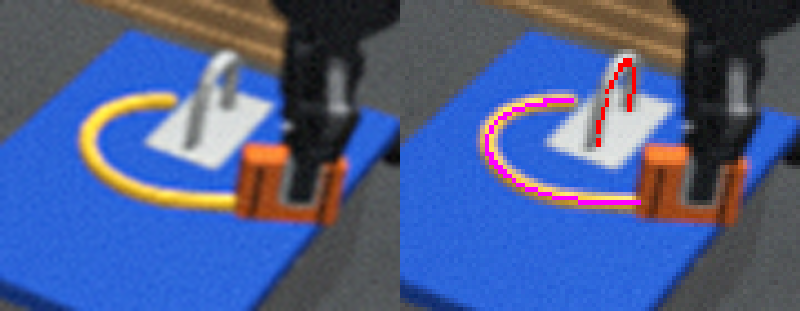

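The left crop shows the tip at (170,100), just short of the arch (feet (192,148) and (227,107)). The arch sits about 1 image px left of my model, so I'll shift the ring by about 2 mm and start the turn.

```bash
sed -i 's/RING=np.array(.*);PHI/RING=np.array([.556,.2875]);PHI/' h.py; python3 - <<'E'
from h import *
o=(.0063,0)
moves([tcp(10,.145,o),tcp(-10,.145,o)])
E
```

```text
pose [0.6482 0.2236 0.1465] [-1.7989e+02  3.0000e-02  1.2335e+02] w 0.0189 F [ 0.5  0.9 -1.5] q [-28.  25.   9.  84.  -4.  71. 105.] t 7.3
[np.float64(0.6389), np.float64(0.1953), 0.145, 103.65] tx -1.86 ty -2.34 tz 0.15 wz 0.344 deg 20
[np.float64(0.6213), np.float64(0.1704), 0.145, 83.65] tx -2.00 ty -2.30 tz -0.00 wz 0.349 deg 20
```

>>> apply_moves(moves=[{"tx": -0.4, "ty": -0.45, "tz": 0, "wx": 0, "wy": 0, "wz": 0.07, "hand": 1}, {"tx": -0.8, "ty": -0.95, "tz": 0, "wx": 0, "wy": 0, "wz": 0.14, "hand": 1}, {"tx": -1.2, "ty": -1.4, "tz": 0, "wx": 0, "wy": 0, "wz": 0.21, "hand": 1}, {"tx": -1.55, "ty": -1.9, "tz": 0.1, "wx": 0, "wy": 0, "wz": 0.28, "hand": 1}, {"tx": -1.9, "ty": -2.35, "tz": 0.1, "wx": 0, "wy": 0, "wz": 0.345, "hand": 1}])

```text
t: 7.72
eef_pos: [0.6406, 0.1959, 0.1486]
eef_rot: [179.8, -0.0, 103.4]
ft_force: [-0.6, -0.5, -2.7]
width: 0.0186
```

```bash
python3 - <<'E'
from h import *
o=(.0063,0)
moves([tcp(10,.145,o),tcp(-10,.145,o),tcp(-30,.145,o)])
E
```

```text
pose [0.6406 0.1959 0.1486] [179.79  -0.   103.44] w 0.0186 F [-0.6 -0.5 -2.7] q [-29.  23.  12.  87.  -5.  70.  88.] t 7.7167
[np.float64(0.6389), np.float64(0.1953), 0.145, 103.65] tx -0.02 ty -0.18 tz 0.36 wz -0.004 deg -0
[np.float64(0.6213), np.float64(0.1704), 0.145, 83.65] tx -2.00 ty -2.30 tz -0.00 wz 0.349 deg 20
[np.float64(0.5963), np.float64(0.153), 0.145, 63.65] tx -2.01 ty -2.29 tz -0.00 wz 0.349 deg 20
```

>>> apply_moves(moves=[{"tx": -0.4, "ty": -0.5, "tz": 0, "wx": 0, "wy": 0, "wz": 0.07, "hand": 1}, {"tx": -0.8, "ty": -1.0, "tz": 0.1, "wx": 0, "wy": 0, "wz": 0.14, "hand": 1}, {"tx": -1.25, "ty": -1.5, "tz": 0.1, "wx": 0, "wy": 0, "wz": 0.21, "hand": 1}, {"tx": -1.65, "ty": -1.95, "tz": 0.2, "wx": 0, "wy": 0, "wz": 0.28, "hand": 1}, {"tx": -2.0, "ty": -2.4, "tz": 0.2, "wx": 0, "wy": 0, "wz": 0.35, "hand": 1}])

```text
t: 8.13
eef_pos: [0.6219, 0.1707, 0.1466]
eef_rot: [179.8, -0.1, 83.4]
ft_force: [0.1, -0.1, -1.7]
width: 0.0185
```

```bash
python3 - <<'E'
from fit import *
o=(.0063,0)
fs=grab("scene");s=telemetry.get_state()
x,e,W,n=inhand([(fs,(140,200,370,450))],s)
print(np.round(x,4),e,n);print("tip in ring frame",rot(-PHI)@(W[0][:2]-RING),"z",W[0][2])
A=cv2.resize(fs["image"][135:205,370:460],(720,560),interpolation=2);save("ov3.png",A)
moves([tcp(-10,.145,o),tcp(-30,.145,o),tcp(-50,.145,o)])
E
```

```text
[ 2.0000e-03 -3.2000e-03 -2.3000e-03  5.1421e+00 -6.4800e-01 -2.3730e-01] 1.6527809059360734 [113]
tip in ring frame [ 0.00479107 -0.00359238] z 0.1348697482065178
pose [0.6214 0.1695 0.1466] [ 1.7983e+02 -3.0000e-02  8.3150e+01] w 0.0189 F [-0.7 -0.7 -1.5] q [-31.  21.  16.  91.  -6.  69.  70.] t 8.1833
[np.float64(0.6213), np.float64(0.1704), 0.145, 83.65] tx 0.09 ty -0.02 tz 0.16 wz -0.009 deg -0
[np.float64(0.5963), np.float64(0.153), 0.145, 63.65] tx -2.01 ty -2.29 tz -0.00 wz 0.349 deg 20
[np.float64(0.5668), np.float64(0.1452), 0.145, 43.65] tx -2.01 ty -2.30 tz -0.00 wz 0.349 deg 20
```

View pics/ov3.png

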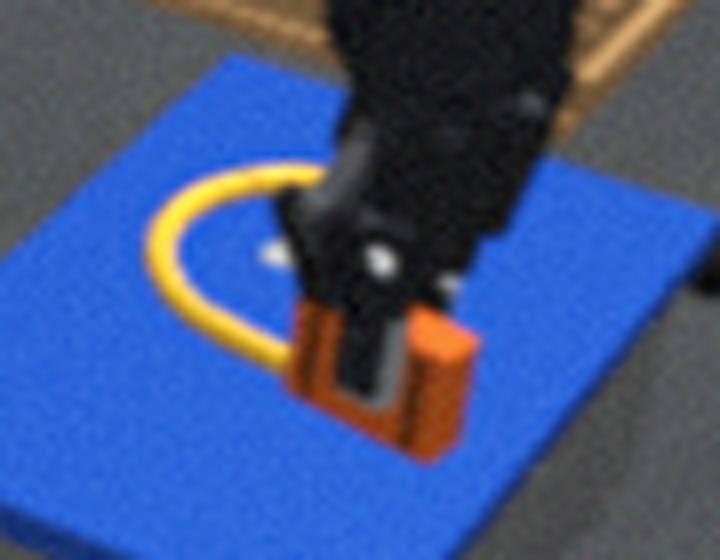

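The gripper hides the ring now; the rod runs behind it at (320,170). Forces are nil, so I'll continue.

>>> apply_moves(moves=[{"tx": -0.4, "ty": -0.45, "tz": 0, "wx": 0, "wy": 0, "wz": 0.07, "hand": 1}, {"tx": -0.8, "ty": -0.9, "tz": 0, "wx": 0, "wy": 0, "wz": 0.14, "hand": 1}, {"tx": -1.2, "ty": -1.4, "tz": 0, "wx": 0, "wy": 0, "wz": 0.21, "hand": 1}, {"tx": -1.55, "ty": -1.85, "tz": 0.1, "wx": 0, "wy": 0, "wz": 0.28, "hand": 1}, {"tx": -1.9, "ty": -2.3, "tz": 0.1, "wx": 0, "wy": 0, "wz": 0.345, "hand": 1}])

```text
t: 8.6
eef_pos: [0.5967, 0.1549, 0.145]
eef_rot: [179.9, -0.1, 63.7]
ft_force: [-0.1, -0.5, -2.6]
width: 0.0192
```

```bash
python3 - <<'E'
from h import *
o=(.0063,0)
moves([tcp(-30,.145,o),tcp(-50,.145,o)])
E
```

```text
pose [0.5967 0.1549 0.145 ] [ 1.7987e+02 -1.2000e-01  6.3750e+01] w 0.0192 F [-0.1 -0.5 -2.6] q [-33.  18.  19.  95.  -6.  68.  52.] t 8.6
[np.float64(0.5963), np.float64(0.153), 0.145, 63.65] tx -0.19 ty 0.05 tz 0.00 wz 0.002 deg 0
[np.float64(0.5668), np.float64(0.1452), 0.145, 43.65] tx -2.01 ty -2.30 tz -0.00 wz 0.349 deg 20
```

Force is free, so I'll keep going (20° per call).

>>> apply_moves(moves=[{"tx": -0.4, "ty": -0.45, "tz": 0, "wx": 0, "wy": 0, "wz": 0.07, "hand": 1}, {"tx": -0.85, "ty": -0.9, "tz": 0, "wx": 0, "wy": 0, "wz": 0.14, "hand": 1}, {"tx": -1.3, "ty": -1.35, "tz": 0, "wx": 0, "wy": 0, "wz": 0.21, "hand": 1}, {"tx": -1.7, "ty": -1.8, "tz": 0, "wx": 0, "wy": 0, "wz": 0.28, "hand": 1}, {"tx": -2.1, "ty": -2.25, "tz": 0, "wx": 0, "wy": 0, "wz": 0.35, "hand": 1}])

```text
t: 9.02
eef_pos: [0.5673, 0.146, 0.1451]
eef_rot: [179.9, -0.2, 43.7]
ft_force: [-0.5, 0.5, -1.3]
width: 0.0192
```

```bash
python3 - <<'E'
from fit import *
o=(.0063,0)
fs=grab("scene");s=telemetry.get_state()
x,e,W,n=inhand([(fs,(140,200,370,450))],s)
print(np.round(x,4),e,n);print("tip in ring frame",rot(-PHI)@(W[0][:2]-RING),"z",W[0][2])
A=cv2.resize(fs["image"][135:205,370:460],(720,560),interpolation=2);save("ov4.png",A)
moves([tcp(-50,.145,o),tcp(-70,.145,o),tcp(-90,.145,o)])
E
```

```text
[ 5.60000e-03 -2.20000e-03 -5.82000e-02 -3.72970e+00 -1.55785e+01
 -1.97531e+01] 3.538610438064796 [49]
tip in ring frame [ 0.05771858 -0.02375716] z 0.13735411019599295
pose [0.5662 0.1457 0.145 ] [ 1.7997e+02 -1.1000e-01  4.3500e+01] w 0.0193 F [-1.4  0.3 -2.1] q [-36.  14.  22. 100.  -6.  67.  31.] t 9.0667
[np.float64(0.5668), np.float64(0.1452), 0.145, 43.65] tx 0.00 ty 0.08 tz -0.00 wz -0.003 deg -0
[np.float64(0.5365), np.float64(0.148), 0.145, 23.650000000000006] tx -2.00 ty -2.29 tz -0.00 wz 0.349 deg 20
[np.float64(0.509), np.float64(0.1609), 0.145, 3.6500000000000057] tx -2.00 ty -2.28 tz -0.00 wz 0.349 deg 20
```

View pics/ov4.png

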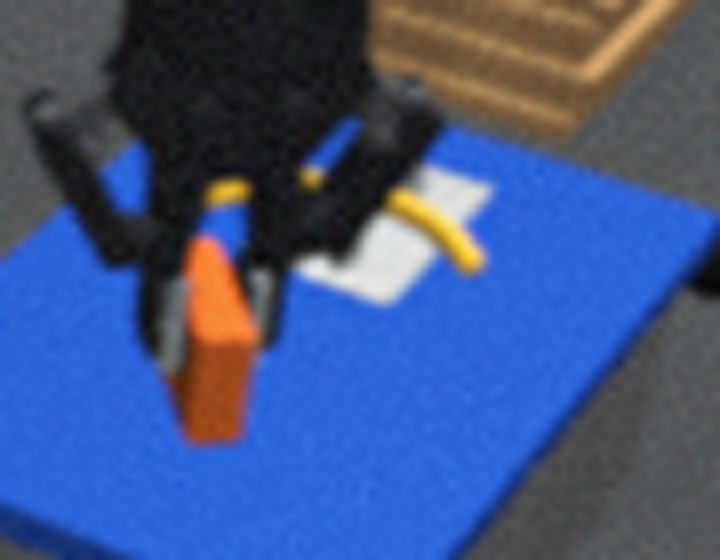

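The tip (crop (475,265)) is past the ring plate on the far side, so the rod has gone through. Finishing the turn.

>>> apply_moves(moves=[{"tx": -0.4, "ty": -0.45, "tz": 0, "wx": 0, "wy": 0, "wz": 0.07, "hand": 1}, {"tx": -0.8, "ty": -0.9, "tz": 0, "wx": 0, "wy": 0, "wz": 0.14, "hand": 1}, {"tx": -1.2, "ty": -1.35, "tz": 0, "wx": 0, "wy": 0, "wz": 0.21, "hand": 1}, {"tx": -1.6, "ty": -1.8, "tz": 0, "wx": 0, "wy": 0, "wz": 0.28, "hand": 1}, {"tx": -2.0, "ty": -2.25, "tz": 0, "wx": 0, "wy": 0, "wz": 0.35, "hand": 1}])

```text
t: 9.48
eef_pos: [0.5372, 0.1487, 0.1446]
eef_rot: [180.0, -0.2, 23.7]
ft_force: [-0.5, -0.7, -2.2]
width: 0.0189
```

>>> apply_moves(moves=[{"tx": -0.4, "ty": -0.45, "tz": 0, "wx": 0, "wy": 0, "wz": 0.07, "hand": 1}, {"tx": -0.8, "ty": -0.9, "tz": 0, "wx": 0, "wy": 0, "wz": 0.14, "hand": 1}, {"tx": -1.2, "ty": -1.35, "tz": 0, "wx": 0, "wy": 0, "wz": 0.21, "hand": 1}, {"tx": -1.6, "ty": -1.8, "tz": 0, "wx": 0, "wy": 0, "wz": 0.28, "hand": 1}, {"tx": -2.0, "ty": -2.25, "tz": 0, "wx": 0, "wy": 0, "wz": 0.35, "hand": 1}])

```text
t: 9.9
eef_pos: [0.5098, 0.1613, 0.1446]
eef_rot: [-179.9, -0.1, 3.7]
ft_force: [-0.5, 0.0, -2.3]
width: 0.019
```

```bash
python3 - <<'E'
from fit import *
o=(.0063,0)
fs=grab("scene");s=telemetry.get_state()
x,e,W,n=inhand([(fs,(135,200,370,460))],s,prior_sd=(.004,.002,.003,3.,3.,2.))
print(np.round(x,4),e,n);print("tip,mid in ring frame",rot(-PHI)@(W[0][:2]-RING),rot(-PHI)@(W[40][:2]-RING),"z",W[0][2])
moves([tcp(-90,.138,o)])
E
```

```text
[ 1.2700e-02  2.0000e-04 -1.0000e-03 -4.5900e-02 -2.5252e+00 -1.8106e+00] 2.3544536024768576 [121]
tip,mid in ring frame [ 0.05336323 -0.0488507 ] [-0.00252085  0.00634616] z 0.12624029815239518
pose [0.5087 0.1621 0.1445] [-1.7991e+02 -7.0000e-02  3.5300e+00] w 0.0185 F [-1.6  0.5 -2.7] q [-43.   8.  25. 107.  -4.  66. -14.] t 9.95
[np.float64(0.509), np.float64(0.1609), 0.138, 3.6500000000000057] tx 0.02 ty 0.12 tz 0.65 wz -0.002 deg -0
```

>>> apply_moves(moves=[{"tx": 0, "ty": 0, "tz": 0.2, "wx": 0, "wy": 0, "wz": 0, "hand": 1}, {"tx": 0, "ty": 0, "tz": 0.4, "wx": 0, "wy": 0, "wz": 0, "hand": 1}, {"tx": 0, "ty": 0, "tz": 0.55, "wx": 0, "wy": 0, "wz": 0, "hand": 1}, {"tx": 0, "ty": 0, "tz": 0.65, "wx": 0, "wy": 0, "wz": 0, "hand": 1}, {"tx": 0, "ty": 0, "tz": 0.65, "wx": 0, "wy": 0, "wz": 0, "hand": 1}])

```text
t: 10.37
eef_pos: [0.5095, 0.1608, 0.1372]
eef_rot: [-180.0, -0.0, 3.8]
ft_force: [-1.1, -0.8, 4.5]
width: 0.0191
```

>>> apply_moves(moves=[{"tx": 0, "ty": 0, "tz": 0.1, "wx": 0, "wy": 0, "wz": 0, "hand": 1}, {"tx": 0, "ty": 0, "tz": 0.1, "wx": 0, "wy": 0, "wz": 0, "hand": 1}, {"tx": 0, "ty": 0, "tz": 0.1, "wx": 0, "wy": 0, "wz": 0, "hand": 1}])

```text
t: 10.62
eef_pos: [0.5095, 0.1608, 0.1372]
eef_rot: [-180.0, -0.0, 3.8]
ft_force: [-3.2, -1.8, 9.4]
width: 0.019
```

>>> apply_moves(moves=[{"tx": 0, "ty": 0, "tz": -0.1, "wx": 0, "wy": 0, "wz": 0, "hand": 2.5}, {"tx": 0, "ty": 0, "tz": -0.1, "wx": 0, "wy": 0, "wz": 0, "hand": 3.5}, {"tx": 0, "ty": 0, "tz": -0.1, "wx": 0, "wy": 0, "wz": 0, "hand": 4.5}, {"tx": 0, "ty": 0, "tz": -0.1, "wx": 0, "wy": 0, "wz": 0, "hand": 4.5}, {"tx": 0, "ty": 0, "tz": -0.1, "wx": 0, "wy": 0, "wz": 0, "hand": 4.5}])

```text
t: 11.03
eef_pos: [0.5089, 0.1611, 0.1362]
eef_rot: [180.0, 0.0, 3.7]
ft_force: [0.2, 0.3, -0.8]
width: 0.0453
```

>>> apply_moves(moves=[{"tx": 0, "ty": 0, "tz": -1.5, "wx": 0, "wy": 0, "wz": 0, "hand": 4.5}, {"tx": 0, "ty": 0, "tz": -4, "wx": 0, "wy": 0, "wz": 0, "hand": 4.5}, {"tx": 0, "ty": 0, "tz": -7, "wx": 0, "wy": 0, "wz": 0, "hand": 4.5}, {"tx": 0, "ty": 0, "tz": -11, "wx": 0, "wy": 0, "wz": 0, "hand": 4.5}, {"tx": 0, "ty": 0, "tz": -15, "wx": 0, "wy": 0, "wz": 0, "hand": 4.5}])

```text
t: 11.45
eef_pos: [0.5082, 0.1608, 0.2872]
eef_rot: [180.0, 0.1, 3.7]
ft_force: [2.0, 0.2, -0.4]
width: 0.0452
```

>>> apply_moves(moves=[{"tx": 4, "ty": 0, "tz": 0, "wx": 0, "wy": 0, "wz": 0, "hand": 4.5}, {"tx": 5, "ty": 3, "tz": 0, "wx": 0, "wy": 0, "wz": 0, "hand": 4.5}, {"tx": 5, "ty": 7, "tz": 0, "wx": 0, "wy": 0, "wz": 0, "hand": 4.5}, {"tx": 5, "ty": 11, "tz": 0, "wx": 0, "wy": 0, "wz": 0, "hand": 4.5}, {"tx": 5, "ty": 15, "tz": 0, "wx": 0, "wy": 0, "wz": 0, "hand": 4.5}])

```text
t: 11.87
eef_pos: [0.5686, 0.0132, 0.286]
eef_rot: [180.0, 0.0, 3.8]
ft_force: [1.5, 0.4, -0.2]
width: 0.0447
```

>>> apply_moves(moves=[{"tx": 0, "ty": 4, "tz": 0, "wx": 0, "wy": 0, "wz": 0, "hand": 4.5}, {"tx": 0, "ty": 8, "tz": 0, "wx": 0, "wy": 0, "wz": 0, "hand": 4.5}, {"tx": 0, "ty": 12, "tz": 0, "wx": 0, "wy": 0, "wz": 0, "hand": 4.5}, {"tx": 0, "ty": 16, "tz": 0, "wx": 0, "wy": 0, "wz": 0, "hand": 4.5}, {"tx": 0, "ty": 20, "tz": 0, "wx": 0, "wy": 0, "wz": 0, "hand": 4.5}])

```text
t: 12.28
eef_pos: [0.5814, -0.1866, 0.2864]
eef_rot: [-180.0, -0.0, 3.8]
ft_force: [0.6, 0.1, -0.3]
width: 0.0451
```

```bash
python3 - <<'E'
from fit import *
ft=grab("top");fs=grab("scene")
img=np.hstack([cv2.resize(ft["image"][95:205,150:300],(400,293),interpolation=2),cv2.resize(fs["image"][135:205,365:460],(400,293),interpolation=2)]);save("fin.png",img)
R=[]
for n,f,box in(("top",ft,(95,205,155,295)),("scene",fs,(135,215,350,460))):
    a,h=pinpts(f,box,.125,.14);R.append(a)
    x,e=fitpin(a,[.508,.163,np.radians(-86)]);m=x[:2]+rot(np.degrees(x[2]))@[-.117,.055]
    print(n,len(a),len(h),np.round(x,4),"yaw",np.degrees(x[2])-PHI+90,"rms",e,"mid in ring",rot(-PHI)@(m-RING))
for c in("top","scene"):print([(np.round(d["location"]),d["confidence"]) for d in imaging.spot_point(c,"straight_pin_grip")])
E
```

```text
top 204 273 [ 0.5088  0.1629 -1.5098] yaw -0.15331861972609317 rms 0.0017982750561140975 mid in ring [ 0.00029962 -0.00450626]
scene 128 230 [ 0.503   0.1689 -1.5853] yaw -4.480489673942131 rms 0.01737554051616862 mid in ring [ 0.00352201 -0.00263976]
[(array([154., 357.]), 0.66)]
[(array([266., 336.]), 0.83)]
```

View pics/fin.png

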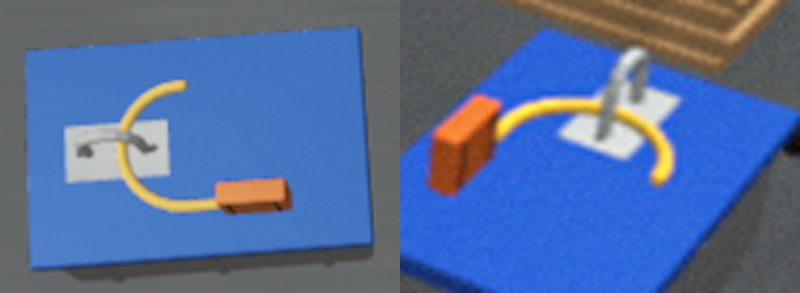

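Both views show the rod passing through the arch at mid-curve (top crop (122,145)), square to it, with the pin flat on the lid and let go. The green pin has not moved.

```bash
python3 -c "from h import *; print(finish_job())"
```

```text
the job is handed in; nothing more can be done
None
```

The curved locking pin is through the ring and lying flat on the lid, and I handed the job in at about 12.5 s of the allowed 45 s. I gripped the middle-sized orange-handled pin and turned it 120° about the centre of its curve, so that the hooked end went through. Then I lowered it onto the lid, let go and moved the arm clear.

**Last checks:**
- **Fit in the ring:** the top camera puts the middle of the curve about 0.3 mm along and 4.5 mm across from the ring's centre. The rod is within 0.2° of square (rms 1.8 mm).
- **Pictures:** both views show the rod through the arch and the pin lying flat.
- **Forces:** the wrist force I read stayed below about 10 N.
- **Green pin:** both cameras still find it where it was.

**Disagreement:** the scene-camera fit came out 4.5° off square, but with a poor rms of 17 mm because the arch hides part of the rod. It still put the middle of the curve within about 4.5 mm of the ring's centre. I relied on the top view.

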